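Refit the warming plate's control key and switch it on

TASK

Take the control key out of its wooden stand and fit its ribbed stem into the warming plate's socket: push lightly and turn until you feel the rib find the slot, never forcing it, then slide the stem through until the flange sits flush on the socket block, and let go. Then press the toggle switch on the front of the warming plate fully down to switch it on. Leave everything else on the tray where it is.

Things in the scene. Friction and masses are not known exactly. Their poses are not given: they have to be found in the camera images.
- key_grip (a point): Grip of the control key (steel, 76 mm tall, about 250 g, stem down in the stand): an upright black bar 38 mm long (x) x 14 mm thick (y) x 34 mm high, gripped across its thickness. This point is on the key's axis (z up), 10 mm below the bar's top, 24 mm above the flange's top, 30 mm above its underside, 54 mm above the rib's lower end, 66 mm above the stem's tip.
- key: The key; origin at the stem's tip, axes as key_grip. Below the bar: flange 46 mm across, 6 mm thick, pointer nose on its +x side; then the stem, 36 mm long, round, 10 mm across. Its upper 24 mm has one rib on the +x side (under the nose), 6 mm wide, reaching 13 mm from the axis; its lowest 12 mm is a plain round pilot, tapered over the last 5 mm to 5 mm across.
- socket (a point): Centre of the round mouth, 34 mm across, in the top of the warming plate's grey control block (80 x 80 mm, 70 mm high, top level with this point). Axes are the warming plate's: x to its back, y towards the hot plate, z up. Fixed. Key fully home (flange flush, rib through the hub): key_grip is 30 mm above this point; free space under the hub.
- hub_face (a point): On the socket's axis, 6 mm lower: top of a 12 mm thick brass hub with a 12 mm round hole and a slot 8 mm wide reaching 14 mm from the axis. This point does not turn with the hub. The SLOT'S DIRECTION IS NOT GIVEN: 15 to 90 degrees anticlockwise (from above) of the warming plate's +x, seen as a gap. Rib resting on the hub: key_grip is 54 mm above this point.
- warmer: The warming plate, fixed; origin on the tray under the socket, axes as socket. The hub does not turn under light contact (0.25 N m of friction) but is sprung: pushed down it yields up to 6 mm, 2 N at first, 8 N at the bottom, then rigid. More than 25 N between key and warming plate is forcing. White housing with the hot disc on the +y side, 160 x 160 mm, 60 mm high.
- switch (a joint): Toggle switch on the front of the warming plate: 0 = off (bat slanting up), 0.8 = fully down (on). Its hinge is level, along the warming plate's y, 43 mm in front (-x) of the socket's axis and 120 mm to the +y side of it, 34 mm below the socket point (39 mm above the bench). It needs about 2 to 3 N at the tip and stays where it is left.
- switch_tip (a point): Centre of the end of the toggle's round black bat, 9 mm thick and 32 mm long, sticking out to the front (-x) of the warming plate; at joint 0 it slants 0.4 rad upwards, at 0.8 it slants 0.4 rad downwards. The housing behind it is 55 mm high. Free space below and in front.
- stand: Fixed square wooden block that holds the key, 54 x 54 mm, 40 mm high, with a 32 x 32 mm well, on the tray; origin under its centre. The key's flange rests on its rim, its stem has 3 mm of play.
- teapot: White teapot, leave alone: 105 mm across body, 107 mm high, spout and handle along its y, 175 mm overall; origin under its centre, on the tray.
- glass_a: Frosted glass, leave alone: 64 mm across, 90 mm high; origin under its centre.
- glass_b: Second frosted glass, leave alone: same size; origin under its centre.
- bowl: Ceramic bowl, leave alone: 100 mm across, 42 mm high; origin under its centre.
- lid: Flat silicone lid with a small knob, leave alone: 80 mm across, 17 mm high; origin under its centre.
- spoon: Spoon lying on the tray, leave alone: 130 mm long along its x.
There are look-alikes about, which are no part of the job. Leave any blue or red look-alike of the stand alone.

How it is judged:
By the outcome, as a careful person would: the job done as asked, in the order asked, and still so for the second after the job is handed in, with the robot touching nothing.
It also fails if it takes over 67 s, if anything falls off the work surface, if the arm or the gripper's body presses on something with over 40 N, if the wrist force passes 120 N, or if a joint passes its speed limit or range.

ROBOT

A 6-joint arm with a two-finger parallel gripper is mounted at the origin on the work surface. World frame = base frame: x ahead of the robot, y to its left, z up, the work surface at z = 0. Lengths are in mm, angles in rad, forces in N, time in s.
With the tool pointing down it reaches from about 300 to 875 mm from the base axis. Payload 6.4 kg.
Tool frame: the origin (TCP) lies midway between the tips of the shut fingers; the grasp point (between the pads) lies 19 mm behind it; z points along the fingers, y is the line along which they close (so a half turn about z gives the same grasp; the last joint's range is limited). The gripper opens to 85 mm and grips with 20 to 120 N. Pads are 22 mm wide; open, the fingers measure 114 mm over their backs; the gripper's body (76 mm by 85 mm) begins 54 mm behind the grasp point. The pads swing forward as they close: fully open they stand 13 mm farther back than shut.
Start: joints at [1.052, 0.181, 1.607, -0, 1.354, -0.206], TCP at [176.93, 547.117, 231.288] pointing down, gripper open.
Joint ranges: [-2.99, 2.99], [-0.89, 2.07], [0.3, 2.58], [-1.14, 4.28], [0, 2.63], [-3.12, 3.12]. Speed limits (rad/s): [2.57, 2.57, 3.01, 3.14, 3.14, 3.14].

INTERFACE

Orientations are given as a rotation vector (axis times angle).
In Python, from bench import telemetry, optics, workorder gives the robot as it stands.
- The arm moves only by the tool apply_moves, never from a script. Its argument "moves" is a list that holds one entry, the list of rows, each a list of 5 numbers: the shift along the tool's x, y, z as a fraction of full scale, then the turn about the tool's z as a fraction of full scale, then the opening, from 0 (shut) to 1 (fully open). In form: [[[dx, dy, dz, spin, fingers], ...]]. A call has 1 to 20 rows; each row is the pose to reach, as a shift and turn from the pose commanded when the call began, along the tool's axes at that moment, turning the shorter way round; what a row does not reach only later rows make up. Full scale, the value 1, is 800 mm for a shift and 180 degrees for a turn. A row lasts 1/12 s, in which the tool goes at most 41.7 mm and 7.16 degrees, less where a joint would pass 70% of its speed; a pose out of reach is approached as far as the arm can. A call with a number of a shift or a turn outside -1 to 1 is refused whole. A call with a gripper value outside its range is refused whole. The fingers move at their own pace and stop on an object; "squeeze" is the grip in N (left out, the last holds). Time passes only in rows, so rows that repeat a pose let the fingers close. It gives the time, the measured TCP pose, the force, the opening and the grip force at its end, in the units of the state.
- telemetry.observe(): the state, without advancing time (a new reading comes with each control period).
- optics.get_image(name): name is "scene" or "top" or "wrist"; returns a dict with "image" (420x560x3 uint8, red, green, blue), "fx", "fy", "cx", "cy" (pixels), "extrinsics" (4x4, takes a point from world to camera coordinates); the wrist camera has in their place "mount" (4x4, takes a point from camera to tool coordinates, whose origin is the TCP and whose axes are the flange's). Camera axes: x right, y down, z forward; pixel columns grow to the right and rows downward; lengths in mm; the calibration is good to about 2 mm. A picture is of the moment at which its call begins: read the wrist's pose just before it. There is no depth.
- workorder.finish_job(): hands the job in; it is judged then, once.
The state is a dict: "time_s": time; "joint_pos": joint angles; "qd": joint speeds; "tau": joint torques, N m; "eef_pos": TCP position; "eef_rot": TCP orientation; "ft_force": force on the tool from outside, world axes, zero at the start; "wrist_torque": the same for the moment, N m; "opening": opening from 0.0 (shut) to 1.0 (fully open); "finger_force": force on a finger pad.
Only numpy, scipy, OpenCV 4.12 (cv2) and the standard library are available. Lean on these libraries where they do the work, as an engineer would, in place of code of your own. Each camera call takes 0.05 s, during which the arm holds its last target. There are 200 camera calls.

## Working session

There is one attempt and no reset: what is moved stays moved. The work goes in short steps, Python scripts to look and compute and a tool call to move; the robot and the scene stay as the last step left them, time stands still between calls to the robot, and variables do not carry over. Pictures are saved under pics/ and viewed, at most 10 in all, crops included, and the job is handed in when it is done.

Besides the shell and the picture viewer there is one more tool, called as name([rows], argument=value, ...), one row to a line, values as JSON. apply_moves: Moves the arm, as the interface text tells. Its arguments: {"type":"object","properties":{"moves":{"type":"array","items":{"type":"array","items":{"type":"array","items":{"type":"number"}}}},"squeeze":{"type":"number"}},"required":["moves"]}

```bash
mkdir -p pics; cat > h.py <<'E'
import numpy as np, cv2
from scipy.spatial.transform import Rotation as R
from bench import telemetry, optics, workorder
def snap(name, fn=None):
    s=telemetry.observe(); d=optics.get_image(name)
    K=np.array([[d['fx'],0,d['cx']],[0,d['fy'],d['cy']],[0,0,1.]])
    if name=='wrist':
        T=np.eye(4);T[:3,:3]=R.from_rotvec(s['eef_rot']).as_matrix();T[:3,3]=s['eef_pos']
        E=np.linalg.inv(T@np.array(d['mount']))
    else: E=np.array(d['extrinsics'])
    im=cv2.cvtColor(np.array(d['image']),cv2.COLOR_RGB2BGR)
    if fn: cv2.imwrite('pics/'+fn,im); np.savez('pics/'+fn[:-4],K=K,E=E,im=im)
    return im,K,E
def load(fn):
    z=np.load('pics/'+fn+'.npz'); return z['im'],z['K'],z['E']
def onz(K,E,uv,z):
    C=np.linalg.inv(E); d=C[:3,:3]@np.linalg.inv(K)@np.array([uv[0],uv[1],1.]); o=C[:3,3]
    return o+d*(z-o[2])/d[2]
def proj(K,E,p):
    q=K@(E[:3,:3]@np.array(p,float)+E[:3,3]); return q[:2]/q[2]
E
python3 - <<'E'
from h import *
a=snap('top','top0.png');b=snap('scene','sc0.png')
s=telemetry.observe();print(s)
for x in(a,b):
  print(x[1]); C=np.linalg.inv(x[2]);print(C.round(2))
E
```

```text
{'time_s': 0.1, 'joint_pos': array([ 1.05175528e+00,  1.81480171e-01,  1.60791957e+00,  2.74682648e-05,
        1.35381126e+00, -2.06330761e-01]), 'qd': array([ 0.00091996, -0.00187766, -0.00324561, -0.00110563,  0.00011508,
       -0.00071439]), 'tau': array([ 1.05005493e-03, -4.45874727e+01, -3.52241778e+01, -1.19484971e-04,
        4.14025199e-03,  1.32367973e-05]), 'eef_pos': array([176.62816171, 546.66909417, 230.46111379]), 'eef_rot': array([-4.89120956e-01, -3.10267541e+00,  2.36133753e-03]), 'ft_force': array([-0.17279651, -0.85198636,  0.60813216]), 'wrist_torque': array([0.07647105, 0.02995776, 0.01852868]), 'finger_force': 0.0, 'opening': 1.0033362666381722}
[[404.29961041   0.         276.22348124]
 [  0.         404.29961041 208.20182282]
 [  0.           0.           1.        ]]
[[ 2.0000e-02 -1.0000e+00  9.0000e-02  4.2404e+02]
 [-1.0000e+00 -2.0000e-02 -1.0000e-02 -1.5220e+02]
 [ 1.0000e-02 -9.0000e-02 -1.0000e+00  9.5760e+02]
 [ 0.0000e+00  0.0000e+00  0.0000e+00  1.0000e+00]]
[[468.40000014   0.         277.73693671]
 [  0.         468.40000014 202.15351309]
 [  0.           0.           1.        ]]
[[-6.00000e-01  4.80000e-01 -6.40000e-01  1.24144e+03]
 [ 8.00000e-01  3.70000e-01 -4.60000e-01  3.48280e+02]
 [ 2.00000e-02 -7.90000e-01 -6.10000e-01  7.25640e+02]
 [ 0.00000e+00  0.00000e+00  0.00000e+00  1.00000e+00]]
```

View pics/top0.png

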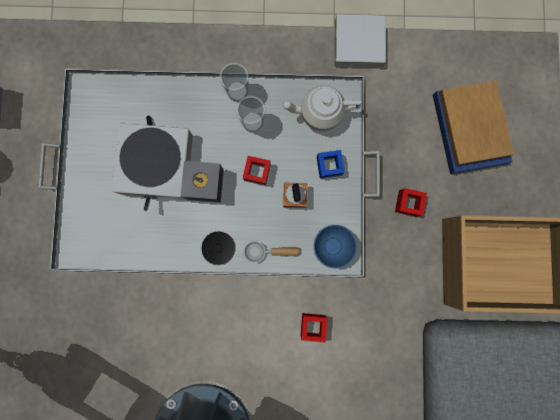

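View pics/sc0.png

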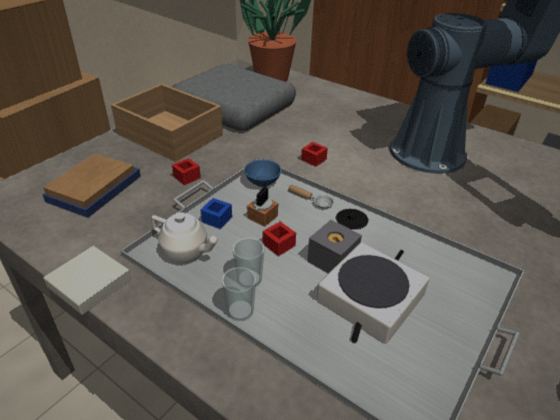

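The top view shows the wooden stand with the key's black bar at about (295,193), and the red (257,170), blue (332,165) and outlying red (314,328) and (411,202) blocks as look-alikes. Only the wooden one holds a key. The control block is at (202,181) with a brass hub at (201,181). The front toggle is at (148,203), and the bat at (150,120) is on the back, so it's a look-alike.

```bash
python3 - <<'E'
from h import *
im,K,E=load('top0')
a=cv2.resize(im[155:235,265:325],None,fx=7,fy=7,interpolation=cv2.INTER_CUBIC)
b=cv2.resize(im[155:235,170:230],None,fx=6,fy=7,interpolation=cv2.INTER_CUBIC)
cv2.imwrite('pics/crop1.png',np.hstack([a,b[:, :360]]))
hsv=cv2.cvtColor(im,cv2.COLOR_BGR2HSV)
def rep(n,m,z,off):
    cs,_=cv2.findContours(m.astype(np.uint8),cv2.RETR_EXTERNAL,cv2.CHAIN_APPROX_NONE)
    for c in cs:
        if cv2.contourArea(c)<30: continue
        c=c+np.array(off); P=np.array([onz(K,E,q[0],z)[:2] for q in c],np.float32)
        print(n,cv2.minAreaRect(c),'->',cv2.minAreaRect(P))
y0,x0=155,265; h=hsv[y0:235,x0:325]
rep('bar',h[...,2]<45,83,(x0,y0))
rep('wood',(h[...,1]>90)&(h[...,0]<22)&(h[...,2]>60),43,(x0,y0))
y0,x0=155,170; h=hsv[y0:235,x0:230]
rep('hub',(h[...,1]>90)&(h[...,2]>90)&(h[...,0]>10)&(h[...,0]<35),67,(x0,y0))
h=hsv[100:220,100:230]
rep('white',(h[...,2]>190)&(h[...,1]<40),63,(100,100))
rep('disc',(h[...,2]<60),63,(100,100))
E
```

```text
bar ((295.91998291015625, 191.9399871826172), (16.54629898071289, 6.081118583679199), 81.8698959350586) -> ((542.8612670898438, -199.10214233398438), (36.32365417480469, 13.283970832824707), 9.09520149230957)
wood ((295.5, 194.5), (23.0, 23.0), 90.0) -> ((542.4478149414062, -200.46253967285156), (52.959896087646484, 52.59461212158203), 1.1396410465240479)
wood ((267.0, 171.5), (23.0, 4.0), 90.0) -> ((594.054443359375, -134.17881774902344), (53.38530349731445, 9.188735961914062), 1.3912183046340942)
hub ((200.5, 179.5), (13.0, 13.0), 90.0) -> ((568.1080932617188, 12.747285842895508), (29.23837661743164, 28.905906677246094), 1.30715811252594)
disc ((150.0, 202.5), (13.0, 12.0), 90.0) -> ((514.578125, 123.82133483886719), (29.02689552307129, 26.68210792541504), 1.2961044311523438)
disc ((210.406005859375, 191.29754638671875), (27.22907257080078, 48.918296813964844), 49.14462661743164) -> ((543.072021484375, -9.895084381103516), (61.37662887573242, 108.81402587890625), 42.911617279052734)
```

View pics/crop1.png

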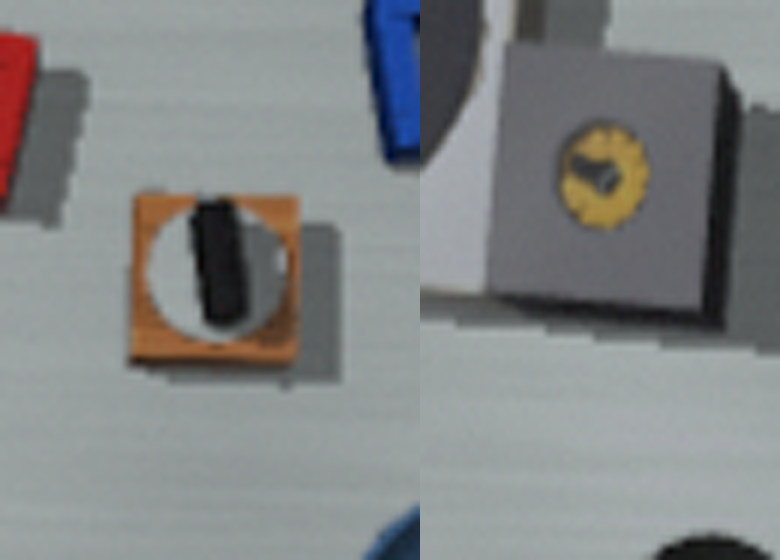

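The crop shows the key in the wooden stand at (295,193), its bar along world +x at about 9°. The hub slot in the block points up and left, about 60° anticlockwise. I'm moving above the key now.

apply_moves([
  [[-0.7225, -0.746, 0, 0.85, 1], [-0.7225, -0.746, 0, 0.85, 1], [-0.7225, -0.746, 0, 0.85, 1], [-0.7225, -0.746, 0, 0.85, 1], [-0.7225, -0.746, 0, 0.85, 1], [-0.7225, -0.746, 0, 0.85, 1], [-0.7225, -0.746, 0, 0.85, 1], [-0.7225, -0.746, 0, 0.85, 1], [-0.7225, -0.746, 0, 0.85, 1], [-0.7225, -0.746, 0, 0.85, 1], [-0.7225, -0.746, 0, 0.85, 1], [-0.7225, -0.746, 0, 0.85, 1], [-0.7225, -0.746, 0, 0.85, 1], [-0.7225, -0.746, 0, 0.85, 1], [-0.7225, -0.746, 0, 0.85, 1], [-0.7225, -0.746, 0, 0.85, 1], [-0.7225, -0.746, 0, 0.85, 1], [-0.7225, -0.746, 0, 0.85, 1], [-0.7225, -0.746, 0, 0.85, 1], [-0.7225, -0.746, 0, 0.85, 1]],
])

```text
time_s: 1.77
eef_pos: [543.6, -200.9, 230.7]
eef_rot: [-3.101, -0.503, 0.001]
ft_force: [1.7, 0.7, 1.0]
opening: 1.002
finger_force: 0.0
```

apply_moves([
  [[0, 0, 0, 0.05, 1], [0, 0, 0, 0.05, 1]],
])

```text
time_s: 1.93
eef_pos: [543.3, -200.9, 229.9]
eef_rot: [-3.13, -0.254, 0.003]
ft_force: [-1.0, 0.4, 0.2]
opening: 1.004
finger_force: 0.0
```

```bash
cat >> h.py <<'E'
def pose():
    s=telemetry.observe(); M=R.from_rotvec(s['eef_rot']).as_matrix()
    return s,np.array(s['eef_pos']),M,np.degrees(np.arctan2(M[1,0],M[0,0]))
def go(p,yaw):
    s,e,M,y=pose(); d=M.T@(np.array(p)-e)/800; w=(y-yaw+180)%360-180
    print('move',d.round(4),'spin',round(w/180,4),'n rows',np.ceil(max(np.linalg.norm(d)*800/41.7,abs(w)/7.16)))
E
python3 - <<'E'
from h import *
s,e,M,y=pose();print(s['time_s'],e,y,s['joint_pos'],M[:,2],s['ft_force'])
im,K,E=snap('wrist','w1.png')
print(np.linalg.inv(E).round(2), proj(K,E,[543,-199,83]), proj(K,E,[568,12.7,67]))
E
```

```text
1.9333 [ 543.2610349  -200.90868309  229.93283721] 9.283880218061492 [-5.58963591e-01  1.92618861e-01  1.59599710e+00 -1.15097332e-04
  1.35494548e+00  8.49824164e-01] [-1.72876396e-03  9.48744598e-04 -9.99998056e-01] [-1.02647215  0.4023313   0.1809798 ]
[[ 1.6000e-01 -9.5000e-01 -2.6000e-01  6.0844e+02]
 [-9.9000e-01 -1.6000e-01 -4.0000e-02 -1.8952e+02]
 [-0.0000e+00  2.6000e-01 -9.7000e-01  3.7203e+02]
 [ 0.0000e+00  0.0000e+00  0.0000e+00  1.0000e+00]] [269.65802307 197.52514009] [ 61.69214898 135.38225183]
```

View pics/w1.png

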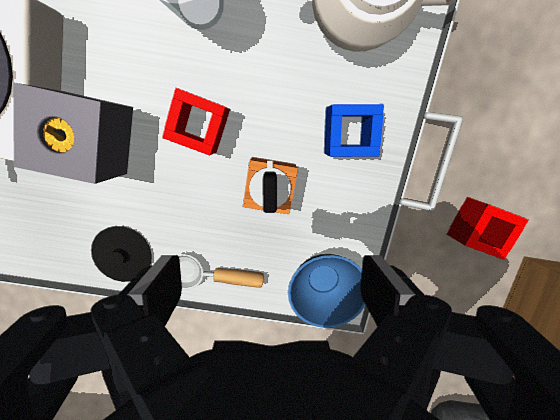

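The wrist view shows the key at (270,190) with its pointer nose at (270,165), on the +x side. The hub is at (57,135) with its slot facing left. Next I'll measure the bar and the slot.

```bash
python3 - <<'E'
from h import *
im,K,E=load('w1')
hsv=cv2.cvtColor(im,cv2.COLOR_BGR2HSV)
def comps(n,box,f,z,mn=20):
    x0,y0,x1,y1=box; h=hsv[y0:y1,x0:x1]
    m=f(h).astype(np.uint8)
    cs,_=cv2.findContours(m,cv2.RETR_EXTERNAL,cv2.CHAIN_APPROX_NONE)
    for c in cs:
        if cv2.contourArea(c)<mn: continue
        c=c+np.array((x0,y0)); P=np.array([onz(K,E,q[0],z)[:2] for q in c],np.float32)
        print(n,cv2.minAreaRect(c),'->',cv2.minAreaRect(P), 'x',P[:,0].min(),P[:,0].max(),'y',P[:,1].min(),P[:,1].max())
comps('bar',(250,160,290,220),lambda h:h[...,2]<50,83)
comps('bartop',(250,160,290,220),lambda h:h[...,2]<18,83)
comps('wood',(235,150,305,220),lambda h:(h[...,1]>90)&(h[...,0]<22)&(h[...,2]>60),43)
comps('hub',(30,105,90,165),lambda h:(h[...,1]>90)&(h[...,0]>10)&(h[...,0]<40)&(h[...,2]>60),67)
comps('blocktop',(10,80,140,190),lambda h:(h[...,2]>85)&(h[...,2]<150)&(h[...,1]<50),73,300)
comps('slot',(45,120,75,150),lambda h:(h[...,2]<80),67,4)
print(im[160:216:5,270].tolist())
cv2.imwrite('pics/c2.png',np.hstack([cv2.resize(im[105:165,27:87],None,fx=6.6,fy=6.6,interpolation=cv2.INTER_NEAREST),cv2.resize(im[155:215,240:300],None,fx=6.6,fy=6.6,interpolation=cv2.INTER_NEAREST)]))
E
```

```text
bar ((269.5, 192.0), (40.0, 13.0), 90.0) -> ((548.1002197265625, -197.999267578125), (40.0167236328125, 12.758593559265137), 9.606189727783203) x 527.8027 568.5331 y -207.1131 -189.51663
bartop ((270.0, 184.5), (25.0, 12.0), 90.0) -> ((555.730224609375, -197.28428649902344), (24.663135528564453, 11.621981620788574), 9.606258392333984) x 544.3771 568.3767 y -204.73648 -190.01477
wood ((285.0, 187.0), (52.0, 24.0), 90.0) -> ((547.8477783203125, -215.12303161621094), (58.69098663330078, 26.2974853515625), 9.456751823425293) x 518.6178 575.3393 y -225.39125 -197.33145
wood ((255.69625854492188, 183.0819091796875), (20.56406021118164, 50.94278335571289), 6.709836959838867) -> ((546.9395141601562, -182.7054443359375), (56.8984260559082, 23.22692108154297), 1.464930772781372) x 518.57886 575.3479 y -195.02257 -171.2035
hub ((58.0, 135.0), (34.0, 30.0), 90.0) -> ((567.7955322265625, 16.29496955871582), (29.146574020385742, 32.88121795654297), 89.56732177734375) x 551.342 584.22675 y 1.6886369 30.894264
blocktop ((128.5, 144.0), (70.0, 21.0), 90.0) -> ((570.9431762695312, -54.992958068847656)
[... 595 characters left out ...]
14.319499 46.91887
slot ((47.9615478515625, 145.80767822265625), (10.261953353881836, 4.714951515197754), 33.6900634765625) -> ((555.5103759765625, 26.260112762451172), (9.016529083251953, 5.060494899749756), 62.63987350463867) x 552.554 559.8295 y 22.462542 29.255154
slot ((55.84614944458008, 132.23077392578125), (21.63330841064453, 9.984603881835938), 33.6900634765625) -> ((570.0620727539062, 18.263458251953125), (19.288898468017578, 10.488798141479492), 63.21747589111328) x 563.06134 575.0335 y 9.464713 27.828465
[[87, 97, 110], [230, 231, 227], [247, 248, 246], [16, 17, 19], [24, 26, 31], [33, 30, 30], [31, 31, 35], [23, 24, 29], [24, 24, 24], [31, 25, 27], [20, 13, 18], [222, 225, 221]]
```

View pics/c2.png

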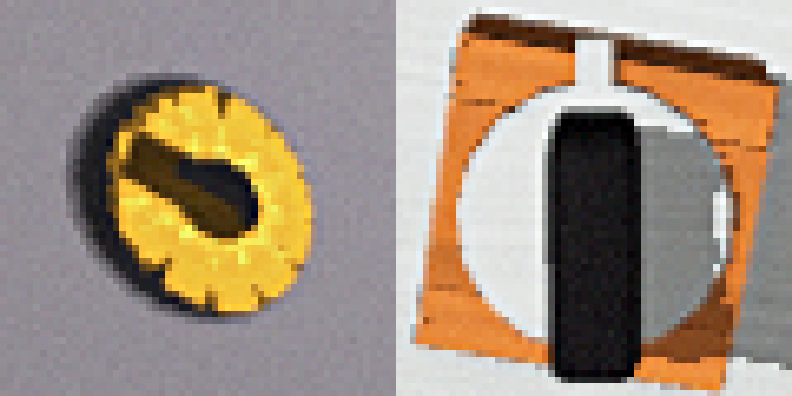

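The crops show the slot in the hub running up and left from the hole. The flange ellipse is centred at about pixel (270,187), with the nose on +x at (270,165).

```bash
python3 - <<'E'
from h import *
im,K,E=load('w1')
c=lambda x,y:(27+x/6.6-.5,105+y/6.6-.5)
k=lambda x,y:(240+(x-396)/6.6-.5,155+y/6.6-.5)
print('flange',onz(K,E,k(595,212),49),'bar top -x edge',onz(K,E,k(594,378),83),'base +x edge',onz(K,E,k(594,112),49))
for n,p in dict(far=(128,160),hole=(218,202),endhi=(132,137),endlo=(120,178)).items(): print(n,onz(K,E,c(*p),67))
print('hub ring c',onz(K,E,c(213,200),67))
for p in [(12,84),(131,107),(96,182),(15,158)]: print(p,onz(K,E,p,73))
go([545,-199,75],9.5)
E
```

```text
flange [ 547.32006411 -198.14199881   49.        ] bar top -x edge [ 528.60242994 -201.19536434   83.        ] base +x edge [ 563.61576847 -195.31147706   49.        ]
far [571.90466376  27.86493235  67.        ]
hole [567.92259677  14.79681222  67.        ]
endhi [575.348108   27.1788326  67.       ]
endlo [569.07800703  29.11973022  67.        ]
hub ring c [568.09587826  15.5274486   67.        ]
(12, 84) [608.25284225  53.31409541  73.        ]
(131, 107) [605.81717255 -56.23037846  73.        ]
(96, 182) [528.15398093 -24.52689557  73.        ]
(15, 158) [539.35255337  54.47571357  73.        ]
move [ 0.0029 -0.0003  0.1938] spin -0.0002 n rows 4.0
```

apply_moves([
  [[0.0039, -0.0024, 0.1, 0, 0.6], [0.0039, -0.0024, 0.16, 0, 0.6], [0.0039, -0.0024, 0.2, 0, 0.6], [0.0039, -0.0024, 0.2187, 0, 0.6], [0.0039, -0.0024, 0.2187, 0, 0.6], [0.0039, -0.0024, 0.2187, 0, 0.6], [0.0039, -0.0024, 0.2187, 0, 0], [0.0039, -0.0024, 0.2187, 0, 0], [0.0039, -0.0024, 0.2187, 0, 0], [0.0039, -0.0024, 0.2187, 0, 0], [0.0039, -0.0024, 0.2187, 0, 0], [0.0039, -0.0024, 0.2187, 0, 0], [0.0039, -0.0024, 0.2187, 0, 0], [0.0039, -0.0024, 0.2187, 0, 0]],
], squeeze=60)

```text
time_s: 3.15
eef_pos: [548.2, -197.5, 59.8]
eef_rot: [3.127, 0.269, 0.008]
ft_force: [0.2, -0.5, 8.2]
opening: 0.151
finger_force: 59.4
```

apply_moves([
  [[0, 0, 0, 0, 0], [0, 0, 0, 0, 0]],
])

```text
time_s: 3.32
eef_pos: [548.2, -197.5, 59.8]
eef_rot: [3.126, 0.269, 0.008]
ft_force: [-0.4, 0.1, 8.2]
opening: 0.151
finger_force: 59.4
```

```bash
python3 - <<'E'
from h import *
s,e,M,y=pose();print(s['time_s'],e,y,M[:,2],s['ft_force'],s['opening'])
im,K,E=snap('wrist','w2.png')
E
```

```text
3.3167 [ 548.24036265 -197.53175243   59.79913421] 9.842240174515561 [ 0.00519959 -0.00309125 -0.9999817 ] [-0.40151886  0.06697212  8.19750246] 0.15134884562386708
```

View pics/w2.png

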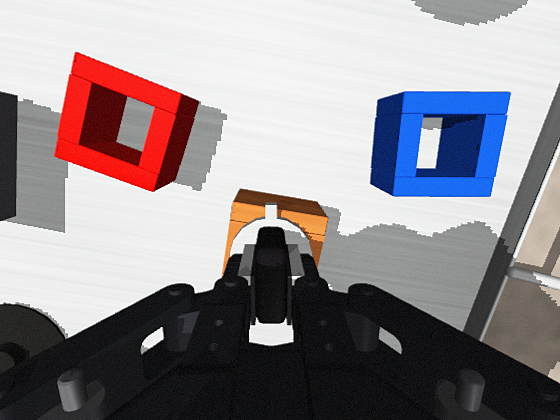

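The key is gripped at (270,270) px, inside the wooden stand. Next I lift it, then carry it beside the block with the yaw turned towards the slot.

apply_moves([
  [[0, 0, -0.02, 0, 0], [0, 0, -0.06, 0, 0], [0, 0, -0.11, 0, 0], [0, 0, -0.1625, 0, 0], [0.007, -0.04, -0.1625, -0.03, 0], [0.014, -0.08, -0.1625, -0.07, 0], [0.02, -0.12, -0.1625, -0.11, 0], [0.025, -0.15, -0.1625, -0.15, 0], [0.031, -0.186, -0.1625, -0.19, 0], [0.031, -0.186, -0.1625, -0.23, 0], [0.031, -0.186, -0.1625, -0.27, 0], [0.031, -0.186, -0.1625, -0.31, 0], [0.031, -0.186, -0.1625, -0.333, 0], [0.031, -0.186, -0.1625, -0.333, 0], [0.031, -0.186, -0.1625, -0.333, 0]],
])

```text
time_s: 4.62
eef_pos: [545.0, -45.3, 187.0]
eef_rot: [2.579, 1.793, 0.001]
ft_force: [0.1, 0.0, -3.0]
opening: 0.15
finger_force: 59.5
```

```bash
python3 - <<'E'
from h import *
s,e,M,y=pose();print(s['time_s'],e,y,M[:,2],s['ft_force'],s['opening'],s['joint_pos'])
im,K,E=snap('wrist','w3.png')
p=proj(K,E,[568,14,67]);print(p)
hsv=cv2.cvtColor(im,cv2.COLOR_BGR2HSV)
m=((hsv[...,1]>90)&(hsv[...,0]>10)&(hsv[...,0]<40)&(hsv[...,2]>60)).astype(np.uint8)
cs,_=cv2.findContours(m,cv2.RETR_EXTERNAL,cv2.CHAIN_APPROX_NONE)
c=max(cs,key=lambda c:cv2.contourArea(c)*(abs(c.mean((0,1))-p).max()<60));print(cv2.fitEllipse(c))
u,v=map(int,c.mean((0,1)));print(u,v)
a=cv2.resize(im[v-40:v+40,u-40:u+40],None,fx=7,fy=7,interpolation=cv2.INTER_NEAREST)
b=cv2.resize(im,(230,172)); b=cv2.copyMakeBorder(b,0,560-172,0,0,cv2.BORDER_CONSTANT)
cv2.imwrite('pics/c3.png',np.hstack([a,b]))
E
```

```text
4.6167 [544.98747834 -45.25131777 186.99331055] 69.6409239473204 [ 8.18833135e-04 -2.44982078e-04 -9.99999635e-01] [ 0.08268677  0.04280668 -3.03108613] 0.14977742159371052 [-2.99958698e-01  1.62003404e-01  1.72222753e+00  8.31333800e-06
  1.25650706e+00  5.53716683e-02]
[272.09062303 132.12548222]
((272.2520751953125, 130.5224151611328), (37.432769775390625, 39.656654357910156), 179.12339782714844)
271 130
```

View pics/c3.png

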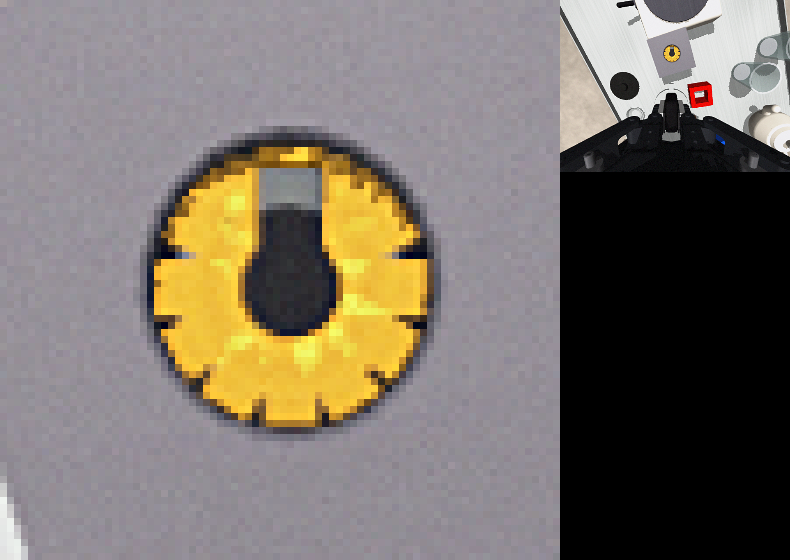

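The slot points straight up in the wrist image, so it lies along tool x at yaw ≈ 69.6°. Hole centre is at about (272,131). Next I get the key's offset in the hand from the flange arc against the wood in w2.

```bash
python3 - <<'E'
from h import *
from scipy.optimize import least_squares
im,K,E=load('w3'); print('hole',onz(K,E,(272.1,130.6),67),'ring',onz(K,E,(272.25,130.5),67))
im,K,E=load('w2')
hsv=cv2.cvtColor(im,cv2.COLOR_BGR2HSV)
w=((hsv[...,1]>90)&(hsv[...,0]<22)&(hsv[...,2]>50))
fl=((hsv[...,1]<40)&(hsv[...,2]>150))
P=[]
for u in list(range(238,263))+list(range(280,306)):
    for v in range(205,245):
        if w[v,u] and fl[v+1:v+4,u].any():
            P.append(onz(K,E,(u,v+0.8),49)[:2]); break
P=np.array(P);print(len(P))
r=least_squares(lambda c:np.hypot(*(P-c).T)-23,[547,-198],loss='soft_l1');print(r.x,np.abs(r.fun).mean())
s=np.array([548.24,-197.53]);a=np.radians(9.84);d=r.x-s
print('offset tool x,y',d@[np.cos(a),np.sin(a)],d@[np.sin(a),-np.cos(a)])
# bar end edges
print([int(x) for x in hsv[200:340:2,271,2]])
E
```

```text
hole [568.43797328  15.16547624  67.        ] ring [568.58471236  15.19809993  67.        ]
47
[ 546.28546187 -196.96603109] 0.14562351977988935
offset tool x,y -1.8294037626569981 -0.8896977556013768
[101, 95, 80, 245, 240, 237, 240, 238, 240, 238, 244, 239, 244, 160, 0, 17, 2, 10, 6, 19, 19, 14, 18, 18, 21, 21, 20, 28, 34, 30, 36, 31, 26, 23, 15, 21, 25, 16, 24, 22, 19, 17, 26, 16, 17, 12, 19, 17, 13, 22, 18, 22, 23, 18, 26, 19, 25, 21, 25, 18, 29, 0, 250, 236, 234, 233, 233, 235, 236, 237]
```

apply_moves([
  [[0.04, 0.001, 0, 0, 0], [0.0832, 0.0023, 0, 0, 0], [0.0832, 0.0023, 0, 0, 0], [0.0832, 0.0023, 0.04, 0, 0], [0.0832, 0.0023, 0.06, 0, 0], [0.0832, 0.0023, 0.0775, 0, 0], [0.0832, 0.0023, 0.0775, 0, 0], [0.0832, 0.0023, 0.0775, 0, 0], [0.0832, 0.0023, 0.0775, 0, 0]],
])

```text
time_s: 5.42
eef_pos: [570.5, 16.2, 125.5]
eef_rot: [2.577, 1.795, 0.002]
ft_force: [0.5, -0.3, -3.1]
opening: 0.148
finger_force: 59.3
```

```bash
python3 - <<'E'
from h import *
s,e,M,y=pose();print(e,y,M[:,2],s['ft_force'],s['wrist_torque']);go([569.9,16.5,e[2]],69.7)
E
```

```text
[570.46551686  16.24004244 125.47358976] 69.72558460333686 [ 1.56221344e-03 -2.67736523e-04 -9.99998744e-01] [ 0.46078365 -0.31091144 -3.12604963] [ 0.01766248 -0.04346646  0.00741256]
move [ 0.0001 -0.0008 -0.    ] spin 0.0001 n rows 1.0
```

apply_moves([
  [[0, -0.0008, 0.005, 0, 0], [0, -0.0008, 0.01, 0, 0], [0, -0.0008, 0.015, 0, 0], [0, -0.0008, 0.0195, 0, 0], [0, -0.0008, 0.0195, 0, 0], [0, -0.0008, 0.0195, 0, 0]],
])

```text
time_s: 5.92
eef_pos: [568.8, 16.8, 108.4]
eef_rot: [-2.577, -1.797, 0.001]
ft_force: [-0.5, 0.9, -3.2]
opening: 0.149
finger_force: 59.5
```

apply_moves([
  [[0, 0, 0.0025, 0, 0], [0, 0, 0.005, 0, 0], [0, 0, 0.0075, 0, 0], [0, 0, 0.01, 0, 0], [0, 0, 0.01, 0, 0]],
])

```text
time_s: 6.33
eef_pos: [568.8, 16.8, 100.2]
eef_rot: [-2.576, -1.797, 0.001]
ft_force: [0.5, 0.2, -2.8]
opening: 0.15
finger_force: 59.5
```

apply_moves([
  [[0, 0, 0.003, 0, 0], [0, 0, 0.006, 0, 0], [0, 0, 0.009, 0, 0], [0, 0, 0.0105, 0, 0], [0, 0, 0.0115, 0, 0], [0, 0, 0.0115, 0, 0]],
])

```text
time_s: 6.83
eef_pos: [569.0, 16.8, 91.3]
eef_rot: [-2.577, -1.797, 0.0]
ft_force: [-0.7, 1.2, -2.8]
opening: 0.15
finger_force: 59.5
```

apply_moves([
  [[0, 0, 0.001, 0, 0], [0, 0, 0.002, 0, 0], [0, 0, 0.003, 0, 0], [0, 0, 0.004, 0, 0], [0, 0, 0.004, 0, 0]],
])

```text
time_s: 7.25
eef_pos: [569.4, 16.7, 89.8]
eef_rot: [2.576, 1.797, 0.0]
ft_force: [-5.3, 0.0, 7.7]
opening: 0.15
finger_force: 61.1
```

The stem slid through with no rib contact, and the flange seated at TCP z 89.8, the predicted height. I'm releasing and lifting.

apply_moves([
  [[0, 0, -0.002, 0, 0.5], [0, 0, -0.002, 0, 0.5], [0, 0, -0.002, 0, 0.5], [0, 0, -0.002, 0, 0.5], [0, 0, -0.002, 0, 0.5], [0, 0, -0.04, 0, 0.5], [0, 0, -0.08, 0, 0.5], [0, 0, -0.13, 0, 0.5], [-0.08, 0, -0.15, 0, 0.5], [-0.08, 0, -0.15, 0, 0.5], [-0.08, 0, -0.15, 0, 0.5], [-0.08, 0, -0.15, 0, 0.5]],
])

```text
time_s: 8.25
eef_pos: [547.1, -44.3, 208.9]
eef_rot: [2.578, 1.794, 0.001]
ft_force: [0.2, -0.0, 0.0]
opening: 0.497
finger_force: 0.0
```

```bash
python3 - <<'E'
from h import *
s,e,M,y=pose();print(s['time_s'],e,y,s['ft_force'])
im,K,E=snap('wrist','w4.png')
u,v=proj(K,E,[568,15,85]).astype(int);print(u,v)
# warmer axes: housing/block edges from top view, straight-line fits
imt,Kt,Et=load('top0'); 
im2,K2,E2=snap('top','top1.png')
g=im[max(0,v-130):v+130,u-200:u+200]; t=cv2.resize(im2[95:225,100:233],None,fx=3.,fy=3.,interpolation=cv2.INTER_CUBIC)
t=cv2.resize(t,(390,390))
g=cv2.copyMakeBorder(g,0,390-g.shape[0],0,0,cv2.BORDER_CONSTANT)
cv2.imwrite('pics/c4.png',np.hstack([g,t])); print(max(0,v-130),u-200)
E
```

```text
8.25 [547.06665941 -44.28397128 208.89889732] 69.6480344500761 [ 0.15594588 -0.03766084  0.01241435]
269 132
2 69
```

View pics/c4.png

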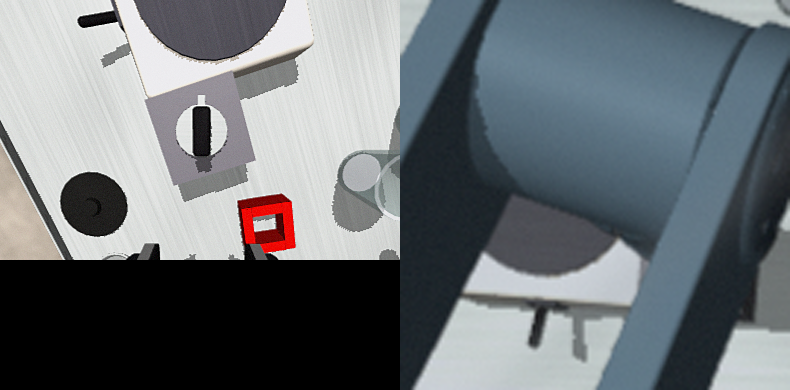

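The key stands flush in the block with its nose toward the slot. The front bat is visible from crop (117,15) to (80,20) on the left, on the −x side. Now I compute the warmer's yaw and the toggle position.

```bash
python3 - <<'E'
from h import *
im,K,E=load('w4'); o=np.array([69,2])
c=np.array([(145,97),(235,73),(255,160),(178,187)])+o
W=np.array([onz(K,E,p,73)[:2] for p in c]);print(W.round(1))
for i,j in((0,1),(1,2),(3,2),(0,3)):
    d=W[j]-W[i];print(i,j,np.hypot(*d),np.degrees(np.arctan2(d[1],d[0])))
# block mask
hsv=cv2.cvtColor(im,cv2.COLOR_BGR2HSV)
ref=im[2+115,69+165].astype(int)
m=(np.abs(im.astype(int)-ref).max(2)<28).astype(np.uint8); m=cv2.morphologyEx(m,cv2.MORPH_OPEN,np.ones((5,5)))
n,l,st,_=cv2.connectedComponentsWithStats(m); L=(l==l[117,234]).astype(np.uint8)
cs,_=cv2.findContours(L,0,1);P=np.array([onz(K,E,q[0],73)[:2] for q in max(cs,key=cv2.contourArea)],np.float32)
r=cv2.minAreaRect(P);print(r)
sock=np.array([568.5,15.2])
for y in(-2,-4,-6,-8):
    a=np.radians(y);A=np.array([[np.cos(a),-np.sin(a)],[np.sin(a),np.cos(a)]])
    t=sock+A@[-72.5,120];h=sock+A@[-43,120]
    print(y,t,proj(K,E,[*t,51.5])-o,'base',proj(K,E,[*h,39])-o)
print('tip obs',onz(K,E,np.array((80,20))+o,51.5))
E
```

```text
[[532.4  58.5]
 [612.   49.7]
 [605.7 -26.7]
 [530.1 -25.6]]
0 1 80.18008658528193 -6.3436629599957515
1 2 76.61889105971264 -94.77697314890837
3 2 75.54471552836542 -0.8086732717847345
0 3 84.17529069726658 -91.51716568591532
((569.083251953125, 14.530960083007812), (80.8552474975586, 81.11963653564453), 86.9305191040039)
-2 [500.23210465 137.65711275] [80.81291257 23.63709268] base [115.58602323  16.7885521 ]
-4 [504.54738321 139.96503038] [84.06263972 18.96762534] base [119.25329939  13.47965121]
-6 [508.94057818 142.12094103] [87.49200381 14.41365037] base [123.04858644  10.31054641]
-8 [513.40633713 144.12221807] [91.09748276  9.98355188] base [126.96678832   7.28727746]
tip obs [500.82917704 140.47803938  51.5       ]
```

```bash
python3 - <<'E'
from h import *
go([500,139,208.9],-3); go([500,139,70],-3)
E
```

```text
move [ 0.1931 -0.1336 -0.0012] spin 0.4042 n rows 11.0
move [ 0.193  -0.1334  0.1724] spin 0.4042 n rows 11.0
```

apply_moves([
  [[0.193, -0.1335, 0, 0.404, 0], [0.193, -0.1335, 0, 0.404, 0], [0.193, -0.1335, 0, 0.404, 0], [0.193, -0.1335, 0, 0.404, 0], [0.193, -0.1335, 0, 0.404, 0], [0.193, -0.1335, 0, 0.404, 0], [0.193, -0.1335, 0, 0.404, 0], [0.193, -0.1335, 0, 0.404, 0], [0.193, -0.1335, 0, 0.404, 0], [0.193, -0.1335, 0, 0.404, 0], [0.193, -0.1335, 0, 0.404, 0], [0.193, -0.1335, 0, 0.404, 0], [0.193, -0.1335, 0.05, 0.404, 0], [0.193, -0.1335, 0.1, 0.404, 0], [0.193, -0.1335, 0.14, 0.404, 0], [0.193, -0.1335, 0.165, 0.404, 0], [0.193, -0.1335, 0.165, 0.404, 0], [0.193, -0.1335, 0.165, 0.404, 0]],
])

```text
time_s: 9.85
eef_pos: [499.0, 138.9, 75.2]
eef_rot: [3.141, -0.077, -0.005]
ft_force: [-0.6, -0.4, 0.4]
opening: 0.002
finger_force: 0.0
```

```bash
python3 - <<'E'
from h import *
s,e,M,y=pose();print(e,y,s['ft_force'],s['opening']);go([500,139,50],-3);go([500,139,30],-3)
E
```

```text
[498.96881264 138.94801502  75.20186285] -2.8142586002850205 [-0.56803279 -0.36442697  0.42732577] 0.001899411540093397
move [ 0.0014 -0.0001  0.0315] spin 0.001 n rows 1.0
move [ 0.0015 -0.0001  0.0565] spin 0.001 n rows 2.0
```

apply_moves([
  [[0.0015, 0, 0.01, 0, 0], [0.0015, 0, 0.02, 0, 0], [0.0015, 0, 0.026, 0, 0], [0.0015, 0, 0.032, 0, 0], [0.0015, 0, 0.038, 0, 0], [0.0015, 0, 0.044, 0, 0], [0.0015, 0, 0.05, 0, 0], [0.0015, 0, 0.0535, 0, 0], [0.0015, 0, 0.0535, 0, 0]],
])

```text
time_s: 10.6
eef_pos: [501.4, 138.4, 33.3]
eef_rot: [-3.141, 0.081, 0.0]
ft_force: [-3.8, 0.9, 4.2]
opening: -0.006
finger_force: 2.6
```

apply_moves([
  [[0, 0, 0.003, 0, 0], [0, 0, 0.006, 0, 0], [0, 0, 0.006, 0, 0]],
])

```text
time_s: 10.85
eef_pos: [502.0, 138.4, 31.5]
eef_rot: [3.14, -0.08, 0.0]
ft_force: [-15.6, -1.7, 32.8]
opening: 0.0
finger_force: 18.3
```

The force rises at the stop, so the bat is fully down. I'm backing off and checking.

apply_moves([
  [[-0.002, 0, -0.02, 0, 0], [-0.005, 0, -0.05, 0, 0], [-0.01, 0, -0.1, 0, 0], [-0.01, 0, -0.15, 0, 0], [-0.05, 0, -0.2, 0, 0], [-0.1, 0, -0.2, 0, 0], [-0.1, 0, -0.2, 0, 0], [-0.1, 0, -0.2, 0, 0]],
])

```text
time_s: 11.52
eef_pos: [420.4, 142.8, 189.3]
eef_rot: [-3.14, 0.079, -0.004]
ft_force: [0.5, -0.3, -0.7]
opening: -0.0
finger_force: 0.0
```

```bash
python3 - <<'E'
from h import *
s,e,M,y=pose();print(s['time_s'],e,y,s['ft_force'])
im,K,E=snap('wrist','w5.png'); b,Ks,Es=snap('scene','sc1.png'); 
sock=np.array([568.5,15.2]);a=np.radians(-3);A=np.array([[np.cos(a),-np.sin(a)],[np.sin(a),np.cos(a)]])
for n,k,e in(('w',K,E),('s',Ks,Es)):
  print(n,'down',proj(k,e,[*(sock+A@[-72.5,120]),26.5]),'up',proj(k,e,[*(sock+A@[-72.5,120]),51.5]),'hinge',proj(k,e,[*(sock+A@[-43,120]),39]))
c=cv2.resize(b[140:380,240:470],None,fx=1.04,fy=1.75);cv2.imwrite('pics/c5.png',np.hstack([im,c[:420,:239]]))
E
```

```text
11.5167 [420.43978438 142.78490121 189.3337691 ] -2.892837484518372 [ 0.45896003 -0.32500133 -0.73719595]
w down [271.37243475 111.41812201] up [271.43976214 109.80302899] hinge [271.51894563  76.19848126]
s down [399.83937168 259.68896076] up [401.93655907 251.117429  ] hinge [394.13288979 262.96309679]
```

View pics/c5.png

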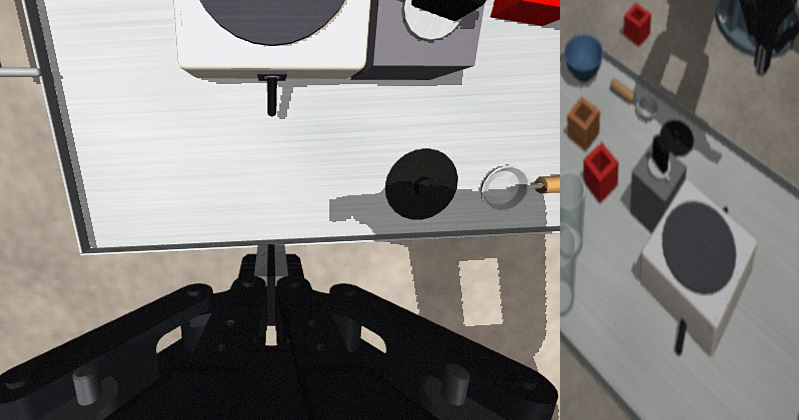

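The scene view shows the bat's tip at (399,259). The fully-down prediction is (400,260) and the up prediction is (402,251), so the switch is on. The key is seated, the other objects are in place, and the arm is clear.

```bash
python3 -c "
from bench import workorder
print(workorder.finish_job())"
```

```text
the job is handed in; nothing more can be done
None
```

The job is handed in at about 11.6 s: the key is seated flush in the socket with its rib through the hub, the front toggle is pressed fully down, and the arm is clear (the final toggle press peaked at about 33 N at the stop, under the 40 N limit).

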